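# Hang the screwdriver back on the crowded tool rack

## Robot

A 6-joint arm with a two-finger parallel gripper is mounted at the origin on a cart in front of the work surface, level with it; the furniture and walls round the work are solid. World frame = base frame: x ahead of the robot, y to its left, z up, the work surface at z = 0. Lengths are in m, angles in rad, forces in N, time in s.
With the tool pointing down it reaches from about 0.15 to 0.775 m from the base axis. Payload 6.1 kg.
Tool frame: the origin (TCP) lies midway between the tips of the shut fingers; the grasp point (between the pads) lies 19 mm behind it (grasp_offset is the z of the grasp point in the tool frame, in m); z points along the fingers, x is the direction in which the jaws open and shut, and the axes are right-handed (so a half turn about z gives the same grasp; the last joint's range is limited). The gripper opens to 85 mm and grips with 20 to 120 N. Pads are 22 mm wide; open, the fingers measure 114 mm over their backs; the gripper's body (76 mm by 85 mm) begins 54 mm behind the grasp point. The pads swing forward as they close: fully open they stand 13 mm farther back than shut.
Start: joints at [-1.258, 0.126, -0.04, 1.405, 0, 1.571], TCP at [0.162, -0.5, 0.203] pointing down, gripper open.
Joint ranges: [-2.72, 2.72], [-0.95, 1.95], [-1.27, 1.35], [-1.78, 2.02], [-1.46, 1.47], [-3.14, 3.14]. Speed limits (rad/s): [2.39, 2.39, 3.01, 3.14, 3.14, 3.14].

## Interface

Orientations are given as [roll, pitch, yaw] about the fixed x, y, z axes, in that order (R = Rz(yaw) Ry(pitch) Rx(roll)).
In Python, from cell import observe, camera, close_job, grasp_offset gives the robot as it stands.
- The arm moves only by the tool play_rows, never from a script. Its argument "targets" is a list that holds one entry, the list of rows, each a list of 5 numbers: the shift along the tool's x, y, z in m, then the turn about the tool's z in rad, then the gripper command: -1 is fully open, 1 is shut, values between are in proportion. A call has 1 to 12 rows; each row shifts and turns the commanded pose from where the row before left it, along the tool's axes as they then stand; what a row does not reach is not made up. A row lasts 1/12 s, in which the tool goes at most 41.7 mm and 7.16 degrees, less where a joint would pass 70% of its speed; a pose out of reach is approached as far as the arm can. A call is refused whole if a number of a shift passes 0.0417 or a number of a turn 0.125, either way. A call with a gripper value outside its range is refused whole. The fingers move at their own pace and stop on an object; "squeeze" is the grip in N (left out, the last holds). Time passes only in rows, so rows that do not move let the fingers close. It gives the time, the measured TCP pose, the force and the opening at its end, in the units of the state.
- observe(): the state, without advancing time (a new reading comes with each control period).
- camera(name): name is "scene" or "side" or "wrist"; returns a dict with "img" (480x640x3 uint8, blue, green, red), "mtx" (3x3 intrinsics, pixels), "k1" (the pictures are not rectified: a ray, as slopes to the right and down, at radius r is drawn at 1 + k1 r^2 times it, then the intrinsics apply), "position" and "rotation" of the camera in the world. Camera axes: x right, y down, z forward; pixel columns grow to the right and rows downward; lengths in m; the calibration is good to about 2 mm. A picture is of the moment at which its call begins. There is no depth.
- close_job(): hands the job in, once; it reports no verdict.
The state is a dict: "time_s": time; "q": joint angles; "qvel": joint speeds; "joint_efforts": joint torques, N m; "tcp_pos": TCP position; "ee_rot": TCP orientation; "force": force on the tool from outside, world axes, zero at the start; "torque": the same for the moment, N m; "width": opening from 0.0 (shut) to 1.0 (fully open).
Only numpy, scipy, OpenCV 4.12 (cv2) and the standard library are available. Lean on these libraries where they do the work, as an engineer would, in place of code of your own. Each camera call takes 0.05 s, during which the arm holds its last target. There are 200 camera calls.

## Task

Take the large screwdriver out of the wooden block and hang it upright on the empty middle hook of the tool rack, between the two tools hanging there: slide its blade in from the front between the two prongs and past the sprung catches until it is fully home and both catches have closed behind it, then let the handle down onto the prongs and release it. The hook may have slipped on its rail, so feel for it gently (never press the screwdriver against the rack with more than 25 N), and leave the two neighbouring tools hanging where they are.

Things in the scene. Friction and masses are not known exactly. Their poses are not given: they have to be found in the camera images.
- driver_grip (a point): Centre of the large screwdriver's handle; it stands blade down in the block. Site y points up along the tool, x and z are level. Handle: 49 mm below to 49 mm above this point, 20 mm thick along x, 25 mm along z. Below it on the same axis a straight shank, 86 mm long, 6 mm along x, 5 mm along z; tip 135 mm below this point. 0.04 to 0.08 kg. Hang it with its x along the rack's x (either way).
- block: Fixed wooden screwdriver block, 55 (x) x 130 (y) x 92 mm high, origin at the centre of its underside. The screwdriver's hole is at x = 0, y = +33 mm, 10.5 mm square, 89 mm deep; the handle's foot stands on the block's top. The other hole is empty.
- rack: Fixed tool rack; origin on the worktop below the middle of its rail, x away from the hooks' open front, y along the rail, z up. Base plate 10 mm high; rail and clamps up to 129 mm high at x = -13 to +13 mm. Three hooks 44 mm apart, each of two level steel prongs 6 mm thick pointing to -x, their tops 118 mm high.
- rack_seat (a point): Nominal seat of the empty middle hook: where a hung shank's axis meets the height of the prong tops (118 mm), 40 mm in front of the rail; axes as the rack. The real hook is slipped by up to 9.5 mm either way along y and 6 mm along x, shown by no reading; it is firm in use. A crossbar stops the shank at the real seat. Catches: first touched 15 mm before it, closed behind the shank 1 mm before it.
- catch_left (a joint): Left (+y) sprung catch finger of the middle hook, 12 mm long, slanting inward away from the open end. 0 = closed; it grows as the shank pushes by (both to about 0.2 rad, or one more and the other less if the shank runs off-centre) and springs back to 0 once the shank is behind it. Both together resist the push with about 3 to 9 N.
- catch_right (a joint): Right (-y) sprung catch finger of the middle hook, like the left one: 0 = closed, grows as it is pushed aside.
- small_driver_mid (a point): Centre of the handle of the small screwdriver (handle 86 x 12 x 14 mm) that hangs loosely on the left hook (rack y = +44 mm), its handle top 86 mm above the prongs. A bystander: leave it.
- probe_mid (a point): Middle of the handle of the test probe (handle about 16 mm, flange 23 mm wide) that hangs loosely on the right hook (rack y = -44 mm), its top 70 mm above the prongs. A bystander: leave it.
- rack_mouth (a point): Nominal prong ends of the middle hook, 30 mm in front of the seat, midway between the prongs, at the height of their tops; the real ones are slipped with the hook. These prongs are flat bars 14 mm wide, square-ended, with a gap of 7 mm for the 5 mm shank. A shank more than about 1.2 mm off the real middle meets a prong end and is stopped there.
There are look-alikes about, which are no part of the job. Of the things like the part that bears driver_grip, leave any that is blue or purple; of the rest the smaller one is meant.

How it is judged:
On the way, in this order (a step that is already met when the one before it is completed fails the run):
1. the large screwdriver has been drawn up out of the block (z of driver_grip in the frame of block above 0.225 m), for 0.05 s.
2. its shank has pushed a catch of the middle hook aside from the front (value of joint any of catch_left, catch_right above 0.12 rad and x of driver_grip in the frame of rack_seat below 0.007 m), for 0.02 s.
At the end, for the whole second after the job is handed in: The large screwdriver hangs released and at rest on the middle hook: handle centre 45 to 53 mm above the prong tops, upright within 0.10 rad, shank -9.5 to +8.5 mm (x) and within 13 mm (y) of the nominal seat (covers the slipped hook), both catches closed behind it (below 0.06 rad) (x of driver_grip in the frame of rack_seat between -0.0095 and 0.0085 m and y of driver_grip in the frame of rack_seat between -0.013 and 0.013 m and z of driver_grip in the frame of rack_seat between 0.045 and 0.053 m and angle between driver_grip's own y axis and vertical below 0.1 rad and value of joint each of catch_left, catch_right below 0.06 rad and linear speed of driver below 0.02 m/s); the robot touches nothing.
It fails at once if the screwdriver is pressed against the rack with more than 25 N (contact force between driver and rack above 25 N).
It fails at once if a neighbouring tool is knocked (moved more than 12 mm or tilted more than 0.2 rad) (distance of any of small_driver_mid, probe_mid from where it was at the start of the episode above 0.012 m or angle between any of small_driver_mid, probe_mid's own y axis and vertical above 0.2 rad).
It also fails if it takes over 64 s, if anything falls off the work surface, if the arm or the gripper's body presses on something with over 40 N, if the wrist force passes 120 N, or if a joint passes its speed limit or range.

## Working session

There is one attempt and no reset: what is moved stays moved. The work goes in short steps, Python scripts to look and compute and a tool call to move; the robot and the scene stay as the last step left them, time stands still between calls to the robot, and variables do not carry over. Pictures are saved under pics/ and viewed, about 8 in all and at most 12, crops included, and the job is handed in when it is done.

Besides the shell and the picture viewer there is one more tool, called as name(argument=value, ...), one argument or row to a line, values as JSON. play_rows: Moves the arm, as the interface text tells. Its arguments: {"type":"object","properties":{"targets":{"type":"array","items":{"type":"array","items":{"type":"array","items":{"type":"number"}}}},"squeeze":{"type":"number"}},"required":["targets"]}

```bash
mkdir -p pics; ls; cat > h.py <<'E'
import numpy as np, cv2
from cell import observe, camera, grasp_offset
def ray(c,u,v):
    p=np.array([[[u,v]]],float); d=np.array([c['k1'],0,0,0,0],float)
    s=cv2.undistortPoints(p,np.array(c['mtx']),d)[0,0]
    R=np.array(c['rotation']); return np.array(c['position']), R@np.array([s[0],s[1],1.])
def onz(c,u,v,z):
    o,d=ray(c,u,v); return o+d*(z-o[2])/d[2]
def proj(c,P):
    R=np.array(c['rotation']); q=R.T@(np.array(P)-np.array(c['position'])); s=q[:2]/q[2]
    s=s*(1+c['k1']*(s@s)); return (np.array(c['mtx'])@[s[0],s[1],1])[:2]
def tri(obs):
    A=np.zeros((3,3));b=np.zeros(3)
    for c,u,v in obs:
        o,d=ray(c,u,v); d=d/np.linalg.norm(d); M=np.eye(3)-np.outer(d,d); A+=M;b+=M@o
    return np.linalg.solve(A,b)
E
python3 - <<'E'
from h import *
import pickle
print(observe(),grasp_offset)
C={}
for n in ('scene','side','wrist'):
    c=camera(n);C[n]=c;cv2.imwrite(f'pics/{n}0.png',c['img']);print(n,c['position'],np.round(c['rotation'],3).tolist(),c['mtx'][0],c['k1'])
pickle.dump(C,open('c0.pkl','wb'))
E
```

```text
pics
{'time_s': 0.0, 'q': array([-1.25797891e+00,  1.26402245e-01, -4.05993269e-02,  1.40541008e+00,
       -5.66214241e-06,  1.57079302e+00]), 'qvel': array([ 0.00166202,  0.00066111,  0.00070386,  0.0003097 , -0.0004628 ,
       -0.00066705]), 'joint_efforts': array([ 1.56599708e-03, -4.35921013e+01,  3.52922344e+01,  1.74720457e-02,
        1.79247395e-04, -3.32104584e-06]), 'tcp_pos': array([ 0.16142296, -0.49909246,  0.20262082]), 'ee_rot': array([ 3.14158700e+00,  1.61532443e-03, -1.25797560e+00]), 'force': array([-0.02725353,  0.30561355,  0.09295002]), 'torque': array([-0.07023194, -0.02065025,  0.01041588]), 'width': 0.9999640398702336} -0.0187
scene [ 0.17043763 -0.99030473  0.669032  ] [-2.124, -0.019, -0.423] [527.1559854    0.         323.32778553] 0.052899604805819685
side [0.51956915 0.25336739 0.83429064] [-2.565, 0.0, -3.069] [438.98343036   0.         320.93326397] -0.04603633814254097
wrist [ 0.22801255 -0.47813986  0.373031  ] [2.865, 0.002, -1.258] [406.45447785   0.         313.72137177] 0.00475433468965855
```

View pics/scene0.png

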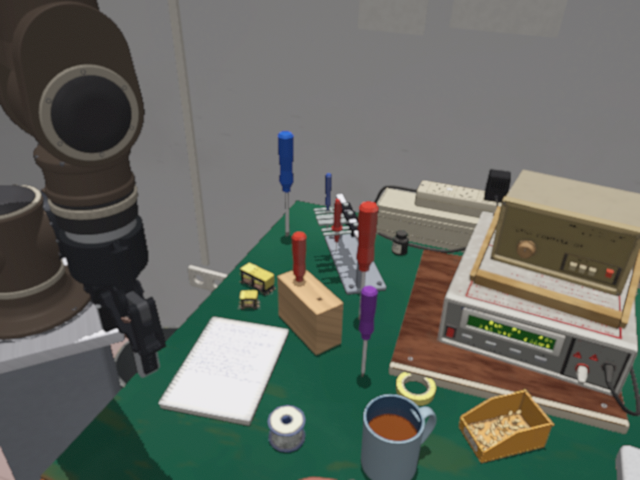

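View pics/side0.png

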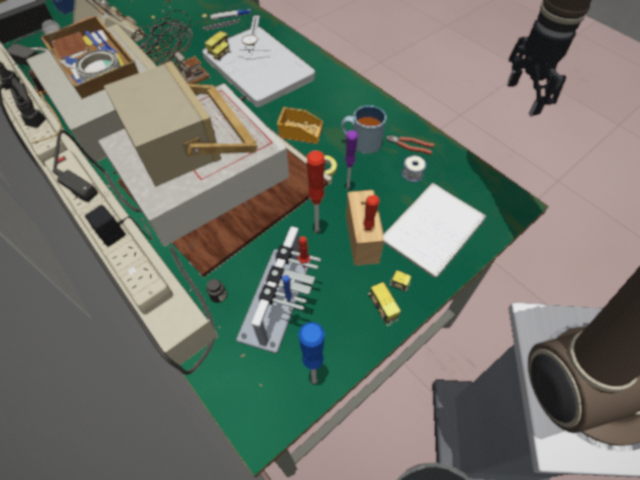

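The look-alikes standing upright, by scene pixel:
- Red, in the block: (299,257).
- Larger red, free-standing: (367,237).
- Blue: (286,160).
- Purple: (368,313).

With blue and purple ruled out, the smaller red one, standing in the block, is the one meant. I'll confirm it in an enlarged crop.

```bash
cat >> h.py <<'E'
from scipy.spatial.transform import Rotation as Ro
_cam=camera
def fix(c):
    c=dict(c); r=np.array(c['rotation'])
    if r.size==3: c['rotation']=Ro.from_euler('xyz',r.ravel()).as_matrix()
    return c
def camera(n): return fix(_cam(n))
def crop(c,x,y,w,h,s): return cv2.resize(c['img'][y:y+h,x:x+w],None,fx=s,fy=s,interpolation=cv2.INTER_CUBIC)
E
python3 - <<'E'
from h import *
import pickle
C={k:fix(v) for k,v in pickle.load(open('c0.pkl','rb')).items()}
s=2.9
a=crop(C['scene'],270,170,116,190,s);b=crop(C['side'],235,175,160,190,s)
cv2.imwrite('pics/crop0.png',np.hstack([a,b]));print(a.shape,b.shape)
for n in ('scene','side'):
    c=C[n];h=cv2.cvtColor(c['img'],cv2.COLOR_BGR2HSV)
    m=(((h[...,0]<8)|(h[...,0]>172))&(h[...,1]>150)&(h[...,2]>60)).astype(np.uint8)
    k,l,st,ce=cv2.connectedComponentsWithStats(m)
    for i in range(1,k):
        if st[i,4]>60: print(n,st[i],ce[i])
print(proj(C['side'],observe()['tcp_pos']),proj(C['scene'],observe()['tcp_pos']))
E
```

```text
(551, 336, 3) (551, 464, 3)
scene [332 200  10  31 166] [336.90963855 216.19277108]
scene [358 202  20  69 798] [364.84085213 232.31829574]
scene [292 232  14  49 317] [296.72555205 251.41955836]
side [307 151  18  53 765] [315.19869281 175.58300654]
side [365 195  14  35 317] [370.58675079 210.60883281]
side [298 237  11  26 181] [303.0441989  250.13812155]
[514.01214128 114.91696647] [135.49197298 374.4976371 ]
```

View pics/crop0.png

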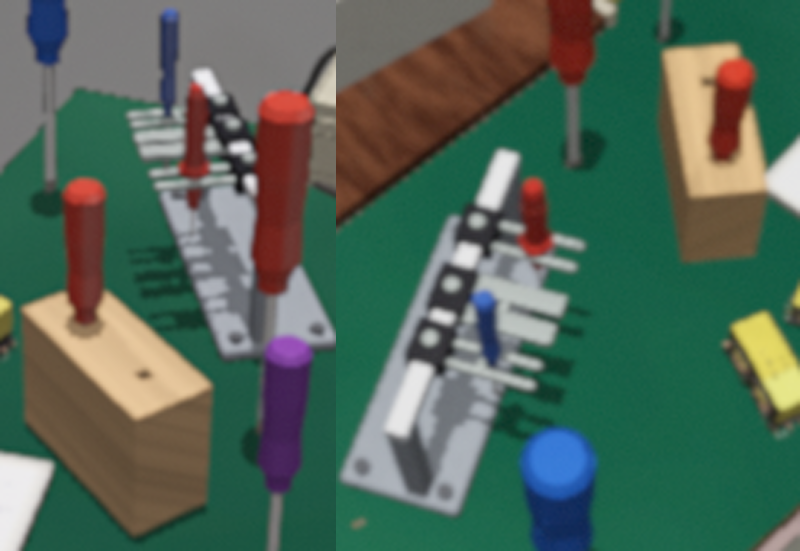

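```bash
python3 - <<'E'
from h import *
import pickle
C={k:fix(v) for k,v in pickle.load(open('c0.pkl','rb')).items()}
pickle.dump(C,open('c0.pkl','wb'))
S=C['scene'];D=C['side']
f=lambda p:(270+p[0]/2.9,170+p[1]/2.9); g=lambda p:(235+(p[0]-336)/2.9,175+p[1]/2.9)
def both(name,ps,pd,z):
    r=[name]
    if ps: r.append(('scene',np.round(onz(S,*f(ps),z),4)[:2]))
    if pd: r.append(('side',np.round(onz(D,*g(pd),z),4)[:2]))
    if ps and pd: r.append(('tri',np.round(tri([(S,*f(ps)),(D,*g(pd))]),4)))
    print(*r)
both('blk A',(22,307),(763,190),.092); both('blk B',(136,418),(740,44),.092)
both('blk C',(211,386),(664,50),.092); both('blk D',(103,291),(684,200),.092)
both('hole',(144,374),(708,80),.092); both('foot',(86,320),(722,155),.092)
both('handle top',(85,190),(736,72),.190)
both('prong1 end L',None,(544,343),.118);both('prong1 end R',None,(555,318),.118)
both('prong2 end L',None,(560,314),.118);both('prong2 end R',None,(568,292),.118)
both('prong1 scene',(134,135),None,.118);both('prong2',(143,155),None,.118)
both('clampL',(225,108),(432,338),.129);both('clampM',(232,130),(452,285),.129);both('clampR',(240,157),(477,221),.129)
both('rail far',None,(512,153),.129);both('rail near',(204,72),(402,432),.129)
both('plate cornerP',(228,352),(452,215),.01);both('plate n',None,(342,478),.01);both('plate nf',None,(458,514),.01)
both('probe top',(195,88),(533,185),.188);both('small top',(169,14),(483,297),.204)
print('bigred',tri([(S,364.8,232.3),(D,315.2,175.6)]), 'base',onz(D,*g((573,162)),0), 'blue base',onz(S,*f((50,190)),0),'purple base',onz(S,*f((260,450)),0))
print('redtop of big', tri([(S,*f((285,105))),(D,316,156)]))
E
```

```text
blk A ('scene', array([ 0.4302, -0.2342])) ('side', array([ 0.4313, -0.2319])) ('tri', array([ 0.431 , -0.2326,  0.0907]))
blk B ('scene', array([ 0.4535, -0.3629])) ('side', array([ 0.448 , -0.3612])) ('tri', array([ 0.4507, -0.3624,  0.0919]))
blk C ('scene', array([ 0.5067, -0.3534])) ('side', array([ 0.5047, -0.3513])) ('tri', array([ 0.5058, -0.3525,  0.0912]))
blk D ('scene', array([ 0.4848, -0.2379])) ('side', array([ 0.4858, -0.2197])) ('tri', array([ 0.4874, -0.2262,  0.0832]))
hole ('scene', array([ 0.4744, -0.3273])) ('side', array([ 0.4713, -0.3254])) ('tri', array([ 0.4729, -0.3265,  0.0914]))
foot ('scene', array([ 0.4627, -0.263 ])) ('side', array([ 0.4602, -0.2593])) ('tri', array([ 0.4617, -0.2609,  0.0905]))
handle top ('scene', array([ 0.4616, -0.2651])) ('side', array([ 0.4599, -0.2568])) ('tri', array([ 0.4615, -0.2601,  0.1868]))
prong1 end L ('side', array([ 0.5705, -0.0918]))
prong1 end R ('side', array([ 0.5652, -0.1095]))
prong2 end L ('side', array([ 0.5623, -0.1126]))
prong2 end R ('side', array([ 0.5585, -0.1286]))
prong1 scene ('scene', array([ 0.5675, -
[... 606 characters left out ...]
rnerP ('scene', array([ 0.5822, -0.2334])) ('side', array([ 0.6577, -0.2458])) ('tri', array([ 0.6222, -0.2302,  0.0104]))
plate n ('side', array([ 0.7051, -0.0336]))
plate nf ('side', array([ 0.6239, -0.0148]))
probe top ('scene', array([ 0.5811, -0.168 ])) ('side', array([ 0.5817, -0.1627])) ('tri', array([ 0.5824, -0.1644,  0.1858]))
small top ('scene', array([ 0.5992, -0.0855])) ('side', array([ 0.601 , -0.0761])) ('tri', array([ 0.602 , -0.0783,  0.2002]))
bigred [ 0.57034759 -0.30420568  0.19374942] base [ 0.57023903 -0.30760419  0.        ] blue base [0.55011499 0.03375056 0.        ] purple base [ 0.56074534 -0.32407852  0.        ]
redtop of big [ 0.57008061 -0.30672899  0.24613691]
```

The enlarged crop shows the red driver standing in the block, with its foot at crop (86,320) in scene and (722,155) in side. The free-standing red one is clearly bigger, so the block one is the right one. The rack yaw is about -0.21 and the block yaw about +0.16.

play_rows(
  targets=[
    [[0,0,-0.01,-0.118,-1],[0,0,-0.01,-0.118,-1],[0,0,-0.01,-0.118,-1],[0,0,-0.01,-0.118,-1],[0,0,-0.01,-0.118,-1],[0,0,-0.01,-0.118,-1],[0,0,-0.01,-0.118,-1],[0,0,-0.01,-0.118,-1],[0,0,-0.01,-0.118,-1],[0,0,-0.01,-0.118,-1],[0,0,-0.01,-0.118,-1],[0,0,-0.01,-0.118,-1]],
  ],
)

```text
time_s: 1.15
tcp_pos: [0.1615, -0.4994, 0.3236]
ee_rot: [-3.141, 0.0, 0.164]
force: [-0.7, -0.5, 0.1]
width: 1.005
```

play_rows(
  targets=[
    [[0.02,-0.011,0,0,-1],[0.03,-0.017,0,0,-1],[0.03,-0.017,0,0,-1],[0.03,-0.017,0,0,-1],[0.03,-0.017,0,0,-1],[0.03,-0.017,0,0,-1],[0.03,-0.017,0,0,-1],[0.03,-0.017,0,0,-1],[0.03,-0.017,0,0,-1],[0.03,-0.017,0,0,-1],[0.03,-0.017,0,0,-1],[0.01,-0.006,0,0,-1]],
  ],
)

```text
time_s: 2.15
tcp_pos: [0.4607, -0.2603, 0.3225]
ee_rot: [-3.14, -0.0, 0.161]
force: [-0.3, 0.2, 0.0]
width: 0.998
```

```bash
python3 - <<'E'
from h import *
import pickle
c=camera('wrist');o=observe();print(o['tcp_pos'],o['ee_rot'],o['q'],o['time_s'])
pickle.dump((c,o),open('w1.pkl','wb'))
cv2.imwrite('pics/w1.png',c['img']);print(c['position'])
E
```

```text
[ 0.46079295 -0.26020735  0.32233804] [-3.13973819e+00  2.05618938e-04  1.62235332e-01] [-5.14859681e-01  1.68888969e-01  2.73937401e-01  1.67716690e+00
  1.31653203e-03  8.93700634e-01] 2.2
[ 0.45049635 -0.19245276  0.49294436]
```

View pics/w1.png

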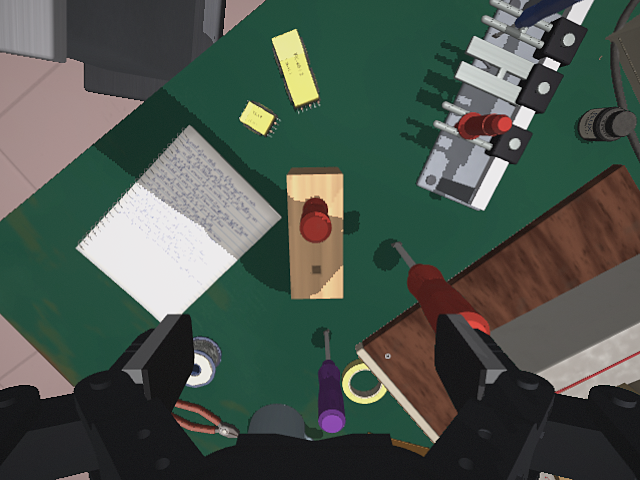

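The wrist view shows the handle top at about (316,226) with the block square to the image, and the rack's middle flat prongs at about (500,60) and (490,80). I'll crop both to read the handle's flat direction and the gap.

```bash
python3 - <<'E'
from h import *
import pickle
c,o=pickle.load(open('w1.pkl','rb'))
a=crop(c,280,160,70,110,5.4);b=crop(c,440,0,140,198,3)
print(a.shape,b.shape)
cv2.imwrite('pics/w1c.png',np.hstack([a[:594],b[:594]]))
h=cv2.cvtColor(c['img'],cv2.COLOR_BGR2HSV)
m=(((h[...,0]<8)|(h[...,0]>172))&(h[...,1]>120)&(h[...,2]>40)).astype(np.uint8)
for y in range(196,250,3):
    x=np.nonzero(m[y,290:345])[0]
    if len(x): print(y,290+x.min(),290+x.max(), c['img'][y,316])
E
```

```text
(594, 378, 3) (594, 420, 3)
199 309 321 [29 33 96]
202 306 324 [ 35  39 102]
205 304 326 [25 30 76]
208 303 327 [29 34 82]
211 303 327 [ 35  40 110]
214 302 326 [ 55  63 184]
217 302 328 [ 43  50 142]
220 301 329 [ 43  50 143]
223 300 330 [ 45  52 143]
226 300 331 [ 44  51 142]
229 300 331 [ 44  51 142]
232 301 330 [ 45  51 143]
235 302 328 [ 41  49 141]
238 305 326 [ 44  50 143]
241 309 322 [ 42  46 108]
```

View pics/w1c.png

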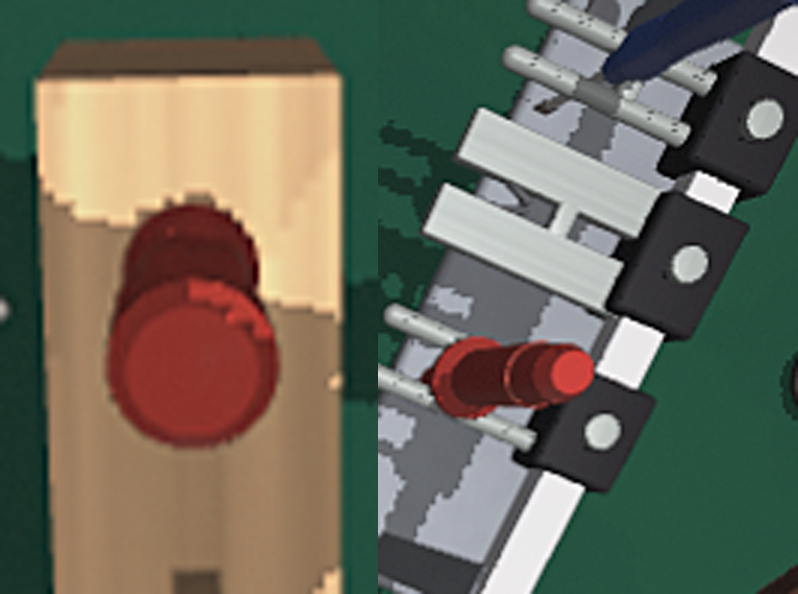

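```bash
python3 - <<'E'
from h import *
import pickle
c,o=pickle.load(open('w1.pkl','rb'))
P=lambda x,y:(440+(x-378)/3,y/3)
print('handle top',onz(c,315.5,227,.19), [onz(c,x,226,.19)[:2] for x in (300,331.5)], 'foot',onz(c,315.5,199,.10))
for p in [(287,174),(343,174),(343,298),(291.5,298)]: print('blk',onz(c,*p,.092)[:2])
R={}
for n,p in dict(m1o=(481,108),m1i=(459,157),m2i=(443,185),m2o=(424,231),b1o=(665,187),b1i=(633,236),b2i=(622,262),b2o=(607,310),cb1=(573,204),cb2=(556,233)).items():
    R[n]=onz(c,*P(*p),.118)[:2]; print(n,np.round(R[n],4))
mm=(R['m1i']+R['m2i'])/2; mo=(R['m1o']+R['m2o'])/2; bm=(R['b1i']+R['b2i'])/2
print('mouth',mm,mo,'back',bm,'yaw',np.arctan2(*(bm-mm)[::-1]),[np.arctan2(*(R['b'+k]-R['m'+k])[::-1]) for k in('1o','1i','2i','2o')])
for n,p,z in [('bolt1',(766,118),.129),('bolt2',(690,264),.129),('bolt3',(603,432),.129),('probe top',(573,368),.188)]: print(n,onz(c,*P(*p),z)[:2])
E
```

```text
handle top [ 0.46231353 -0.25918925  0.19      ] [array([ 0.45052849, -0.26032423]), array([ 0.47422052, -0.25645438])] foot [ 0.46131758 -0.25157614  0.1       ]
blk [ 0.43017715 -0.23312982]
blk [ 0.48400886 -0.22434726]
blk [ 0.50740256 -0.35210016]
blk [ 0.45350163 -0.36092039]
m1o [ 0.5694 -0.093 ]
m1i [ 0.5666 -0.1061]
m2i [ 0.5641 -0.1138]
m2o [ 0.5618 -0.1263]
b1o [ 0.6259 -0.1044]
b1i [ 0.6209 -0.1182]
b2i [ 0.6199 -0.1253]
b2o [ 0.6195 -0.1385]
cb1 [ 0.6016 -0.1127]
cb2 [ 0.599  -0.1209]
mouth [ 0.56532655 -0.10992829] [ 0.56559596 -0.1096902 ] back [ 0.62037252 -0.12173403] yaw -0.21127021423715409 [np.float64(-0.1973798936088586), np.float64(-0.2189945370106855), np.float64(-0.20373355289857878), np.float64(-0.20833362687275872)]
bolt1 [ 0.64228646 -0.08617915]
bolt2 [ 0.63367109 -0.12479048]
bolt3 [ 0.62316843 -0.17230137]
probe top [ 0.58378902 -0.16245262]
```

play_rows(
  targets=[
    [[0.0015,0,0.01,-0.012,-1],[0,0,0.02,0,-1],[0,0,0.02,0,-1],[0,0,0.02,0,-1],[0,0,0.02,0,-1],[0,0,0.02,0,-1],[0,0,0.02,0,-1],[0,0,0.02,0,-1],[0,0,0.015,0,-1],[0,0,0.012,0,-1],[0,0,0.008,0,-1],[0,0,0,0,-1]],
  ],
)

```text
time_s: 3.2
tcp_pos: [0.458, -0.2626, 0.1366]
ee_rot: [-3.14, 0.003, 0.169]
force: [-0.5, 0.8, 0.3]
width: 1.003
```

play_rows(
  targets=[
    [[0,0,0,0,0],[0,0,0,0,0.3],[0,0,0,0,1],[0,0,0,0,1],[0,0,0,0,1],[0,0,0,0,1],[0,0,0,0,1],[0,0,0,0,1],[0,0,0,0,1],[0,0,0,0,1],[0,0,0,0,1],[0,0,0,0,1]],
  ],
  squeeze=40,
)

```text
time_s: 4.2
tcp_pos: [0.46, -0.2628, 0.1389]
ee_rot: [3.141, -0.001, 0.17]
force: [0.8, 0.2, 5.0]
width: 0.227
```

The width of 0.227 is about 19 to 20 mm, so the jaws hold it across its x faces, as wanted. Lifting.

play_rows(
  targets=[
    [[0,0,-0.005,0,1],[0,0,-0.01,0,1],[0,0,-0.012,0,1],[0,0,-0.012,0,1],[0,0,-0.012,0,1],[0,0,-0.012,0,1],[0,0,-0.012,0,1],[0,0,-0.012,0,1],[0,0,-0.015,0,1],[0,0,-0.015,0,1],[0,0,-0.01,0,1],[0,0,-0.005,0,1]],
  ],
)

```text
time_s: 5.2
tcp_pos: [0.4595, -0.2628, 0.2722]
ee_rot: [3.141, -0.001, 0.17]
force: [0.2, 0.5, -0.1]
width: 0.224
```

play_rows(
  targets=[
    [[0.004,-0.007,0,0,1],[0.0075,-0.014,0,0,1],[0.0075,-0.014,0,0,1],[0.0075,-0.014,0,0,1],[0.0075,-0.014,0,0,1],[0.0075,-0.014,0,0,1],[0.0075,-0.014,0,0,1],[0.0075,-0.014,0,0,1],[0.0075,-0.014,0,0,1],[0.0075,-0.014,0,0,1],[0.0075,-0.014,0,0,1],[0,0,0,0,1]],
  ],
)

```text
time_s: 6.2
tcp_pos: [0.5126, -0.1018, 0.2694]
ee_rot: [-3.14, 0.001, 0.173]
force: [0.4, -0.3, -0.9]
width: 0.226
```

play_rows(
  targets=[
    [[0,0,0,0.06,1],[0,0,0,0.08,1],[0,0,0,0.08,1],[0,0,0,0.08,1],[0,0,0,0.08,1],[0,0,0,0,1],[0,0,0,0,1]],
  ],
)

```text
time_s: 6.78
tcp_pos: [0.5121, -0.1045, 0.2699]
ee_rot: [3.141, 0.001, -0.208]
force: [0.3, 0.3, -0.9]
width: 0.224
```

```bash
cat > look.py <<'E'
from h import *
import pickle,sys
t=sys.argv[1];o=observe();C={n:camera(n) for n in('scene','side','wrist')}
print(o['tcp_pos'],o['ee_rot'],o['force'],o['torque'],o['width'],o['time_s'])
pickle.dump((C,o),open(f'{t}.pkl','wb'))
for n in C: print(n,proj(C[n],o['tcp_pos']),'mouth',proj(C[n],[.5655,-.11,.118]))
E
python3 look.py a; python3 - <<'E'
from h import *
import pickle
C,o=pickle.load(open('a.pkl','rb'))
cv2.imwrite('pics/a.png',np.hstack([crop(C['scene'],270,90,120,200,3),crop(C['wrist'],180,80,200,280,2.14)[:600]][:1]+[cv2.resize(C['wrist']['img'],(440,330))] ) if 0 else cv2.resize(C['wrist']['img'],None,fx=1.2,fy=1.2))
cv2.imwrite('pics/a2.png',np.hstack([crop(C['scene'],250,80,130,190,3),crop(C['side'],250,170,136,190,3)]))
E
```

```text
[ 0.51209201 -0.10445977  0.2698868 ] [ 3.14147706e+00  1.07737477e-03 -2.07884557e-01] [ 0.25110512  0.25304717 -0.9274662 ] [ 0.03434687  0.02799322 -0.04086627] 0.22427804819679317 6.7833
scene [292.09002986 154.55520802] mouth [317.58522411 219.26660453]
side [342.99960657 244.28536284] mouth [310.37674398 284.41979306]
wrist [311.9392248  293.57305272] mouth [379.39161037 215.80012393]
```

View pics/a.png

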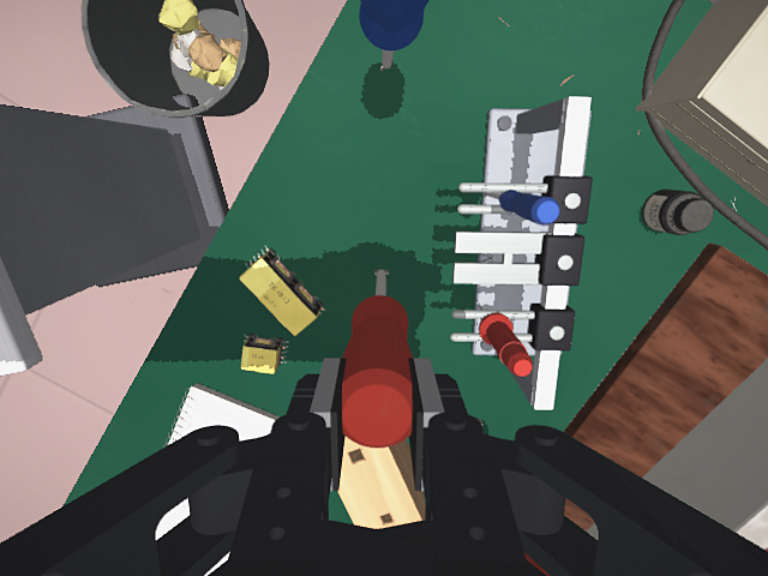

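View pics/a2.png

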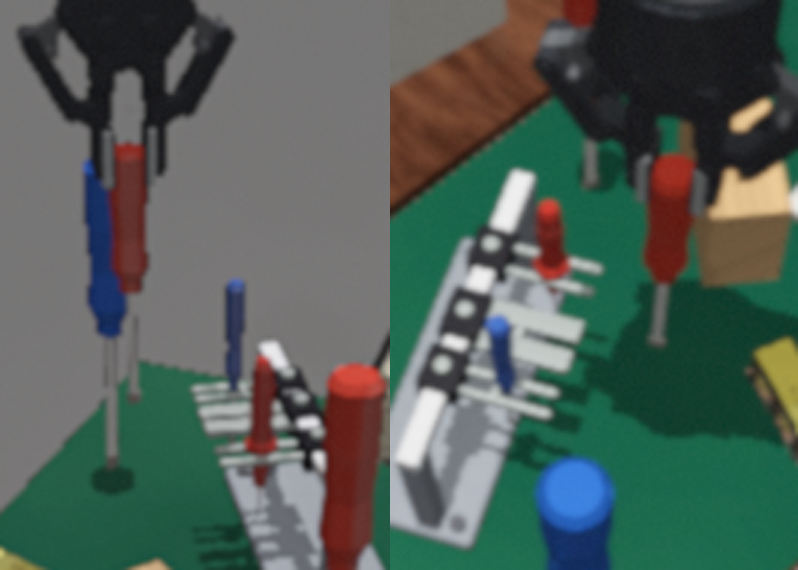

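The wrist view shows the driver held upright with its tip at about (381,272)/1.2. The middle prongs' ends are at about (455,232) and (455,283)/1.2, with a gap between them. I'll measure the tip against the gap from this one image.

```bash
python3 - <<'E'
from h import *
import pickle
C,o=pickle.load(open('a.pkl','rb'));c=C['wrist'];im=c['img'].astype(int)
g=im.min(2)
for x in (382,386,390,395,400,405,410,420,430): print(x,[(y,g[y,x]) for y in range(190,240) if abs(g[y+1,x]-g[y-1,x])>50])
print([ (y,[(x,g[y,x]) for x in range(374,386)]) for y in (200,225)])
for y in range(222,246,3): print(y,g[y,304:330])
cv2.imwrite('pics/b.png',np.vstack([crop(c,300,180,160,60,5),crop(c,290,210,80,40,5)[:, :400].repeat(2,1)]))
E
```

```text
382 [(192, np.int64(37)), (193, np.int64(176)), (194, np.int64(255)), (210, np.int64(221)), (211, np.int64(25)), (218, np.int64(57)), (219, np.int64(179)), (220, np.int64(248)), (235, np.int64(227)), (236, np.int64(115)), (237, np.int64(26))]
386 [(192, np.int64(42)), (193, np.int64(170)), (194, np.int64(253)), (210, np.int64(218)), (211, np.int64(32)), (218, np.int64(47)), (219, np.int64(172)), (220, np.int64(251)), (235, np.int64(229)), (236, np.int64(121)), (237, np.int64(14))]
390 [(192, np.int64(44)), (193, np.int64(161)), (194, np.int64(253)), (210, np.int64(221)), (211, np.int64(48)), (218, np.int64(59)), (219, np.int64(167)), (220, np.int64(249)), (235, np.int64(229)), (236, np.int64(125)), (237, np.int64(24))]
395 [(192, np.int64(33)), (193, np.int64(126)), (194, np.int64(249)), (210, np.int64(218)), (211, np.int64(56)), (218, np.int64(53)), (219, np.int64(156)), (220, np.int64(247)), (236, np.int64(202)), (237, np.int64(16))]
400 [(193, np.int64(118)), (194, np.int64(245)), (210, np.int64(215)), (211, np.int64(81)), (219, np.int64(129)), (220, np.int64(239)), (238, np.int64
[... 1383 characters left out ...]

  70  67  38  30  32  31  32  31]
228 [ 33  34  34  33  33  32  31  29  99 108 106 109 109 109 110 110 109 100
 107  94  46  30  31  33  34  33]
231 [ 34  33  34  32  31  33  33  32  28  35 104 112 108 110 110 109 112  77
  34  29  31  34  32  34  32  32]
234 [ 33  31  34  34  34  33  33  31  27  55 105 111 110 109 110 109 111  83
  41  29  32  30  30  31  32  33]
237 [ 33  33  34  34  32  32  34  31  25  79 108 109 110 110 110 111 111  83
  40  30  33  32  35  31  31  34]
240 [ 34  33  33  33  33  33  34  32  21 104 110 111 110 110 110 110 112  83
  40  29  35  34  32  34  32  33]
243 [ 33  33  33  32  32  34  32  28  41 106 112 110 109 111 110 111 111  85
  39  30  32  33  33  33  33  35]
```

View pics/b.png

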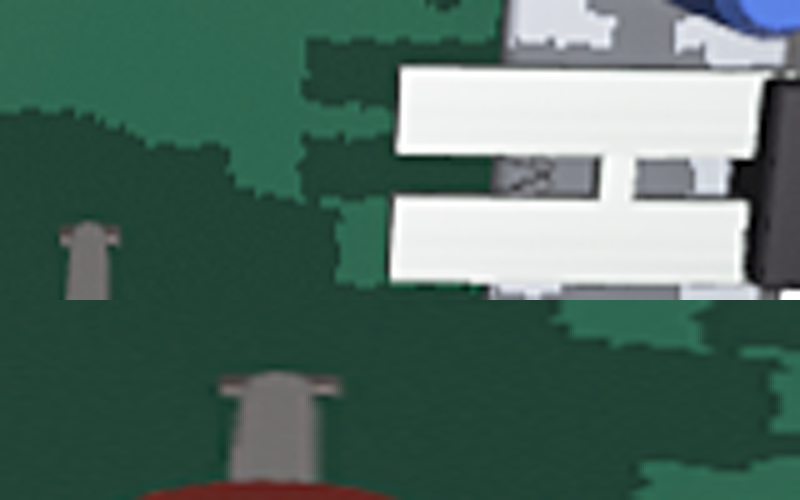

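```bash
python3 - <<'E'
from h import *
import pickle
C,o=pickle.load(open('a.pkl','rb'));c=C['wrist'];im=c['img'].astype(int)
R=Ro.from_euler('xyz',o['ee_rot']).as_matrix();T=o['tcp_pos']
f=lambda u,v,z:np.round(R.T@(onz(c,u,v,z)-T),4)
print('tip front edge',[f(317.2,224.3,z) for z in(.135,.137,.139)])
print('shank L/R at row 243', f(312.5,243,.15),f(321,243,.15))
for x,a,b in((382,210.7,218.8),(390,210.8,218.7),(405,211,219),(430,211.7,219)):print(x,f(x,a,.118),f(x,b,.118),f(x,(a+b)/2,.118))
print('ends',f(379.5,200,.118),f(378,225,.118),'crossbar L,R',f(420,215,.118),f(427,215,.118))
print(R)
# same with world-frame from side cam: tip
E
```

```text
tip front edge [array([ 0.0034, -0.0023,  0.1349]), array([ 0.0033, -0.0028,  0.1329]), array([ 0.0033, -0.0032,  0.1309])]
shank L/R at row 243 [-0.0002  0.0085  0.1199] [0.0061 0.0085 0.1199]
382 [ 0.0555 -0.0098  0.1518] [ 0.0558 -0.0032  0.1518] [ 0.0556 -0.0065  0.1518]
390 [ 0.0619 -0.0097  0.1518] [ 0.0622 -0.0032  0.1518] [ 0.0621 -0.0065  0.1518]
405 [ 0.0739 -0.0095  0.1518] [ 0.0743 -0.003   0.1518] [ 0.0741 -0.0063  0.1518]
430 [ 0.094  -0.009   0.1518] [ 0.0945 -0.003   0.1518] [ 0.0943 -0.006   0.1518]
ends [ 0.0531 -0.0184  0.1518] [0.0528 0.002  0.1518] crossbar L,R [ 0.0862 -0.0063  0.1518] [ 0.0918 -0.0063  0.1518]
[[ 9.78469143e-01 -2.06390343e-01 -1.07803631e-03]
 [-2.06390347e-01 -9.78469730e-01  1.09252529e-04]
 [-1.07737456e-03  1.15596059e-04 -9.99999413e-01]]
```

play_rows(
  targets=[
    [[0.005,-0.001,0.004,0.006,1],[0.005,-0.001,0.004,0,1],[0.005,-0.001,0.004,0,1],[0.005,-0.001,0.004,0,1],[0.005,-0.001,0.004,0,1],[0.005,-0.001,0.003,0,1],[0.005,0,0.002,0,1],[0,0,0,0,1],[0,0,0,0,1],[0,0,0,0,1]],
  ],
)

```text
time_s: 7.77
tcp_pos: [0.5479, -0.1061, 0.2456]
ee_rot: [-3.142, -0.0, -0.216]
force: [-1.2, -0.3, -0.0]
width: 0.225
```

```bash
python3 look.py b; python3 - <<'E'
from h import *
import pickle
C,o=pickle.load(open('b.pkl','rb'));c=C['wrist'];im=c['img'].astype(int);g=im.min(2)
x0,y0=[int(v) for v in proj(c,o['tcp_pos']+np.array([0.003,0,-.133]))]
cv2.imwrite('pics/c.png',crop(c,x0-40,y0-40,130,95,6));print(x0-40,y0-40)
E
```

```text
[ 0.54794807 -0.10605726  0.24555582] [-3.14157212e+00 -4.55098389e-05 -2.16004323e-01] [-1.20107367 -0.27756571 -0.01715239] [ 0.01409873 -0.05871924 -0.04422349] 0.22506628158818157 7.7667
scene [309.51268093 163.77964561] mouth [317.58522411 219.26660453]
side [319.60841225 250.30502541] mouth [310.37674398 284.41979306]
wrist [312.43568023 293.48448026] mouth [337.01834571 229.48711728]
276 186
```

View pics/c.png

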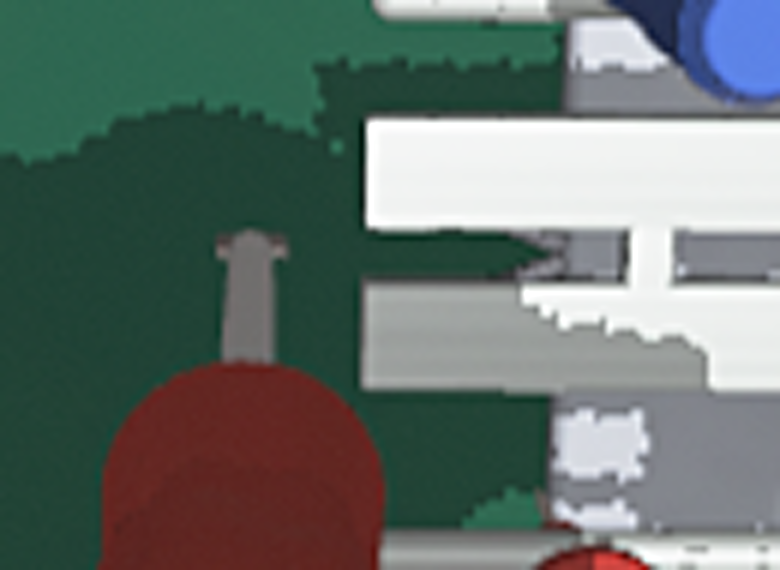

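The crop shows the tip front edge at row 224.3. The gap edges are at rows 224.2 and 233, and after the height correction the shank is centred within about 0.3 mm. It is about 15 mm in front of the mouth, so I'll lower to insertion height there.

play_rows(
  targets=[
    [[0,0,0.006,0,1],[0,0,0.008,0,1],[0,0,0.008,0,1],[0,0,0.008,0,1],[0,0,0.008,0,1],[0,0,0.008,0,1],[0,0,0.008,0,1],[0,0,0.008,0,1],[0,0,0.006,0,1],[0,0,0.004,0,1],[0,0,0,0,1],[0,0,0,0,1]],
  ],
)

```text
time_s: 8.92
tcp_pos: [0.5479, -0.106, 0.1734]
ee_rot: [3.142, 0.0, -0.216]
force: [-0.6, -0.4, -0.1]
width: 0.223
```

```bash
python3 look.py c; python3 - <<'E'
from h import *
import pickle
C,o=pickle.load(open('c.pkl','rb'));c=C['wrist'];g=c['img'].astype(int).min(2)
R=Ro.from_euler('xyz',o['ee_rot']).as_matrix();T=o['tcp_pos']
p=proj(c,T+R@np.array([.018,-.006,T[2]-.118]));print(p)
x0,y0=int(p[0])-75,int(p[1])-55
cv2.imwrite('pics/d.png',crop(c,x0,y0,150,95,5));print(x0,y0)
E
```

```text
[ 0.54792661 -0.10604369  0.17336473] [ 3.14158697e+00  1.28868370e-04 -2.16005083e-01] [-0.57073068 -0.42350979 -0.11325797] [ 0.00796954 -0.04535254 -0.05936446] 0.22276421211864536 8.9167
scene [309.30797582 196.46236738] mouth [317.58522411 219.26660453]
side [319.74668824 272.35984192] mouth [310.37674398 284.41979306]
wrist [311.61858462 293.31059909] mouth [343.0993022  257.55320546]
[343.27403513 247.45963083]
268 192
```

View pics/d.png

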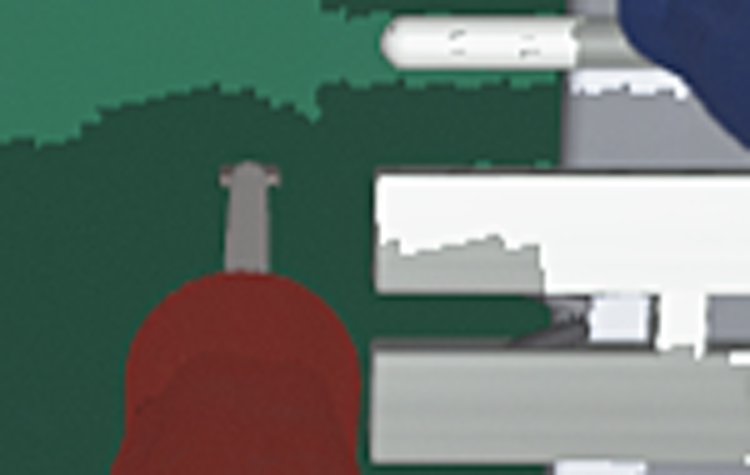

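play_rows(
  targets=[
    [[0.002,0,0,0,1],[0.002,0,0,0,1],[0.002,0,0,0,1],[0.002,0,0,0,1],[0.001,0,0,0,1],[0.001,0,0,0,1],[0.0005,0,0,0,1],[0,0,0,0,1]],
  ],
)

```text
time_s: 9.73
tcp_pos: [0.5583, -0.1083, 0.1733]
ee_rot: [3.142, 0.0, -0.216]
force: [-0.2, -0.6, -0.1]
width: 0.225
```

play_rows(
  targets=[
    [[0.0007,0,0,0,1],[0.0007,0,0,0,1],[0.0006,0,0,0,1],[0,0,0,0,1]],
  ],
)

```text
time_s: 10.07
tcp_pos: [0.5602, -0.1087, 0.1734]
ee_rot: [3.142, 0.0, -0.216]
force: [-0.4, 0.7, 0.2]
width: 0.223
```

play_rows(
  targets=[
    [[0.0005,0,0,0,1],[0.0005,0,0,0,1],[0,0,0,0,1]],
  ],
)

```text
time_s: 10.32
tcp_pos: [0.5607, -0.1088, 0.1733]
ee_rot: [-3.142, 0.001, -0.216]
force: [-1.4, 0.2, 0.2]
width: 0.222
```

play_rows(
  targets=[
    [[0.0005,0,0,0,1],[0.0005,0,0,0,1],[0,0,0,0,1]],
  ],
)

```text
time_s: 10.57
tcp_pos: [0.5614, -0.109, 0.1729]
ee_rot: [-3.142, 0.002, -0.216]
force: [-3.0, 0.1, -1.3]
width: 0.23
```

It met a prong end at about 3 N. Backing off and trying 1 mm to the side (tool +y).

play_rows(
  targets=[
    [[-0.0015,0,0,0,1],[-0.0015,0,0,0,1],[0,0.001,0,0,1],[0,0,0,0,1],[0.001,0,0,0,1],[0.001,0,0,0,1],[0.001,0,0,0,1],[0,0,0,0,1]],
  ],
)

```text
time_s: 11.23
tcp_pos: [0.5623, -0.1102, 0.1734]
ee_rot: [-3.142, -0.0, -0.216]
force: [0.1, 0.5, -0.3]
width: 0.224
```

play_rows(
  targets=[
    [[0.0005,0,0,0,1],[0.0005,0,0,0,1],[0,0,0,0,1]],
  ],
)

```text
time_s: 11.48
tcp_pos: [0.563, -0.1103, 0.1733]
ee_rot: [-3.142, 0.0, -0.216]
force: [0.1, 0.6, -1.1]
width: 0.222
```

play_rows(
  targets=[
    [[0.001,0.0002,0,0,1],[0.001,0.0002,0,0,1],[0.001,0,0,0,1],[0.001,0,0,0,1],[0,0,0,0,1]],
  ],
)

```text
time_s: 11.9
tcp_pos: [0.5669, -0.1116, 0.1733]
ee_rot: [-3.142, -0.0, -0.216]
force: [-0.5, -1.2, -0.7]
width: 0.227
```

play_rows(
  targets=[
    [[0.001,0,0,0,1],[0.001,0,0,0,1],[0.001,0,0,0,1],[0.001,0,0,0,1],[0,0,0,0,1]],
  ],
)

```text
time_s: 12.32
tcp_pos: [0.5708, -0.1125, 0.1733]
ee_rot: [-3.142, -0.0, -0.216]
force: [0.1, 1.3, -0.6]
width: 0.225
```

play_rows(
  targets=[
    [[0.001,0,0,0,1],[0.001,0,0,0,1],[0,0,0,0,1]],
  ],
)

```text
time_s: 12.57
tcp_pos: [0.5727, -0.1129, 0.1733]
ee_rot: [-3.142, -0.0, -0.216]
force: [-0.3, -0.1, -1.4]
width: 0.223
```

play_rows(
  targets=[
    [[0.001,0,0,0,1],[0.001,0,0,0,1],[0.001,0,0,0,1],[0.001,0,0,0,1],[0,0,0,0,1]],
  ],
  squeeze=80,
)

```text
time_s: 12.98
tcp_pos: [0.5767, -0.1138, 0.1733]
ee_rot: [-3.142, 0.0, -0.216]
force: [1.1, -0.2, -0.8]
width: 0.215
```

play_rows(
  targets=[
    [[0.001,0,0,0,1],[0.001,0,0,0,1],[0.001,0,0,0,1],[0,0,0,0,1]],
  ],
)

```text
time_s: 13.32
tcp_pos: [0.579, -0.1143, 0.1732]
ee_rot: [3.142, 0.001, -0.216]
force: [-2.4, 0.9, 0.2]
width: 0.216
```

play_rows(
  targets=[
    [[0.001,0,0,0,1],[0.001,0,0,0,1],[0.001,0,0,0,1],[0,0,0,0,1]],
  ],
)

```text
time_s: 13.65
tcp_pos: [0.5822, -0.115, 0.1731]
ee_rot: [3.142, 0.001, -0.216]
force: [-3.0, 0.8, -1.2]
width: 0.214
```

Catches engaged at about 3 N, as expected. Continuing.

play_rows(
  targets=[
    [[0.001,0,0,0,1],[0.001,0,0,0,1],[0.001,0,0,0,1],[0,0,0,0,1]],
  ],
)

```text
time_s: 13.98
tcp_pos: [0.5859, -0.1158, 0.1734]
ee_rot: [-3.142, -0.001, -0.216]
force: [-1.0, -0.0, -1.9]
width: 0.22
```

play_rows(
  targets=[
    [[0.001,0,0,0,1],[0.001,0,0,0,1],[0.001,0,0,0,1],[0,0,0,0,1]],
  ],
)

```text
time_s: 14.32
tcp_pos: [0.5888, -0.1164, 0.1735]
ee_rot: [-3.142, -0.001, -0.216]
force: [-1.1, -0.7, -1.0]
width: 0.216
```

play_rows(
  targets=[
    [[0.001,0,0,0,1],[0.001,0,0,0,1],[0,0,0,0,1]],
  ],
)

```text
time_s: 14.57
tcp_pos: [0.5907, -0.1169, 0.1735]
ee_rot: [3.142, -0.001, -0.216]
force: [0.3, 1.1, -0.5]
width: 0.211
```

play_rows(
  targets=[
    [[0.0007,0,0,0,1],[0.0007,0,0,0,1],[0,0,0,0,1]],
  ],
)

```text
time_s: 14.82
tcp_pos: [0.592, -0.1171, 0.1736]
ee_rot: [-3.142, -0.001, -0.216]
force: [-0.8, -0.4, 0.0]
width: 0.212
```

play_rows(
  targets=[
    [[0.0007,0,0,0,1],[0.0007,0,0,0,1],[0,0,0,0,1]],
  ],
)

```text
time_s: 15.07
tcp_pos: [0.5926, -0.1173, 0.1734]
ee_rot: [-3.142, 0.001, -0.216]
force: [-1.8, 0.8, 1.4]
width: 0.217
```

play_rows(
  targets=[
    [[0.0005,0,0,0,1],[0.0005,0,0,0,1],[0,0,0,0,1]],
  ],
)

```text
time_s: 15.32
tcp_pos: [0.593, -0.1174, 0.1733]
ee_rot: [-3.142, 0.002, -0.216]
force: [-5.2, 1.7, 2.6]
width: 0.217
```

It is at the crossbar at world x 0.593, as predicted. Easing the push slightly and lowering gently.

play_rows(
  targets=[
    [[-0.0005,0,0.001,0,1],[0,0,0.002,0,1],[0,0,0.001,0,1],[0,0,0.001,0,1],[0,0,0.001,0,1],[0,0,0,0,1]],
  ],
)

```text
time_s: 15.82
tcp_pos: [0.593, -0.1174, 0.1671]
ee_rot: [-3.142, 0.001, -0.216]
force: [-4.9, 1.6, 1.5]
width: 0.21
```

play_rows(
  targets=[
    [[0,0,0.0007,0,1],[0,0,0.0007,0,1],[0,0,0,0,1]],
  ],
)

```text
time_s: 16.07
tcp_pos: [0.593, -0.1174, 0.1659]
ee_rot: [3.142, 0.001, -0.216]
force: [-5.2, 1.6, 3.0]
width: 0.215
```

play_rows(
  targets=[
    [[0,0,0.0005,0,1],[0,0,0.0005,0,1],[0,0,0,0,1]],
  ],
)

```text
time_s: 16.32
tcp_pos: [0.593, -0.1173, 0.1649]
ee_rot: [-3.142, 0.001, -0.216]
force: [-5.6, 0.6, 3.3]
width: 0.211
```

play_rows(
  targets=[
    [[-0.0005,0,0.0005,0,1],[0,0,0.0003,0,1],[0,0,0,0,1]],
  ],
)

```text
time_s: 16.57
tcp_pos: [0.593, -0.1173, 0.1648]
ee_rot: [-3.142, -0.001, -0.216]
force: [-5.5, 0.6, 5.0]
width: 0.218
```

```bash
python3 look.py e; python3 - <<'E'
from h import *
import pickle
C,o=pickle.load(open('e.pkl','rb'))
cv2.imwrite('pics/e.png',np.hstack([crop(C['scene'],270,130,110,150,3.6),crop(C['side'],255,210,110,150,3.6)]))
E
```

```text
[ 0.59295213 -0.1173313   0.16483853] [-3.14154714e+00 -7.98621573e-04 -2.15992301e-01] [-5.46201515  0.6470966   4.9786118 ] [0.34483368 1.52800854 0.07182092] 0.21779195521336192 16.5667
scene [331.48108711 198.70373554] mouth [317.58522411 219.26660453]
side [294.50304794 267.3875983 ] mouth [310.37674398 284.41979306]
wrist [312.31249529 293.68402558] mouth [261.90943551 259.86131546]
```

View pics/e.png

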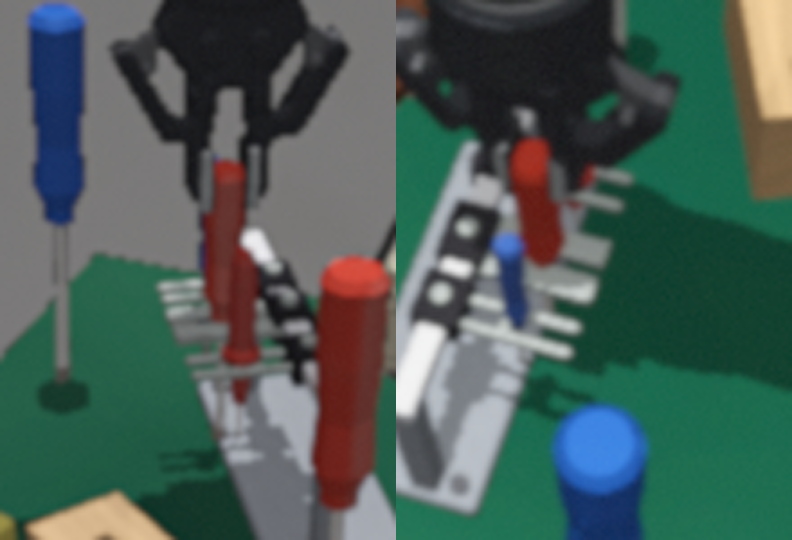

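The crop shows the handle down on the middle prongs between the two hanging tools, at scene crop (228,240) and side crop (540,200). Height is holding while Fz grows, so it is seated. Releasing and rising.

play_rows(
  targets=[
    [[0,0,0,0,0.5],[0,0,0,0,0.4],[0,0,0,0,0.3],[0,0,0,0,0.1],[0,0,0,0,0],[0,0,0,0,0],[0,0,0,0,0],[0,0,0,0,0]],
  ],
)

```text
time_s: 17.38
tcp_pos: [0.5929, -0.1173, 0.1642]
ee_rot: [3.142, -0.0, -0.216]
force: [0.9, 0.4, 0.4]
width: 0.5
```

play_rows(
  targets=[
    [[0,0,-0.003,0,0],[0,0,-0.006,0,0],[0,0,-0.01,0,0],[0,0,-0.01,0,0],[0,0,-0.01,0,0],[0,0,-0.015,0,0],[0,0,-0.015,0,0],[0,0,-0.015,0,0],[0,0,-0.015,0,0],[0,0,-0.015,0,0],[0,0,-0.015,0,0],[0,0,0,0,0]],
  ],
)

```text
time_s: 18.38
tcp_pos: [0.5937, -0.1175, 0.2974]
ee_rot: [-3.141, -0.006, -0.216]
force: [0.2, -1.0, -0.1]
width: 0.503
```

play_rows(
  targets=[
    [[-0.02,0,-0.01,0,0],[-0.02,0,-0.01,0,0],[-0.02,0,0,0,0],[-0.02,0,0,0,0],[-0.01,0,0,0,0],[0,0,0,0,0],[0,0,0,0,0],[0,0,0,0,0],[0,0,0,0,0]],
  ],
)

```text
time_s: 19.13
tcp_pos: [0.5057, -0.0982, 0.3126]
ee_rot: [3.142, 0.001, -0.216]
force: [-0.4, -0.2, -0.3]
width: 0.5
```

```bash
python3 look.py f; python3 - <<'E'
from h import *
import pickle
C,o=pickle.load(open('f.pkl','rb'));w=C['wrist']
p=proj(w,[.5935,-.1185,.15]).astype(int);x=max(0,min(510,p[0]-50));y=max(0,p[1]-60);print(p)
cv2.imwrite('pics/f.png',np.hstack([crop(C['side'],255,210,110,150,3.6),crop(w,x,y,110,150,3.6)]))
E
```

```text
[ 0.50572827 -0.09821455  0.31259641] [ 3.14157461e+00  6.83527554e-04 -2.16015822e-01] [-0.39780674 -0.22029317 -0.25402727] [-0.05636951 -0.00964175  0.0201853 ] 0.5002939703898998 19.1333
scene [287.44110009 132.61500078] mouth [317.58522411 219.26660453]
side [348.49207369 232.29875962] mouth [310.37674398 284.41979306]
wrist [312.51675293 293.7529136 ] mouth [380.63408499 211.40850294]
[421 221]
```

View pics/f.png

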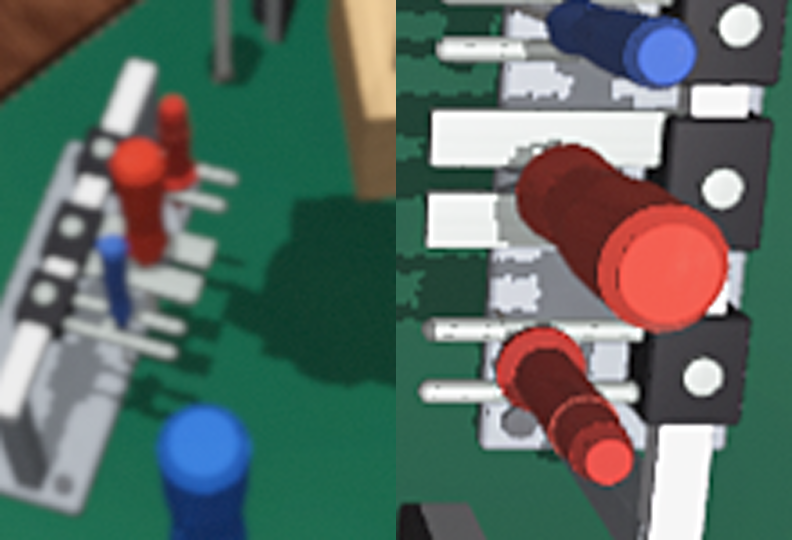

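The driver hangs on the middle hook between the two neighbours, which stand in place. One numeric check of its tilt, then I'll hand in.

```bash
python3 - <<'E'
from h import *
import pickle
from cell import close_job
C,o=pickle.load(open('f.pkl','rb'));w=C['wrist']
p=[371+(665-396)/3.6,161+270/3.6]
t=tri([(w,*p),(C['side'],255+139/3.6,210+160/3.6)]);print('top',t,'wrist at .216',onz(w,*p,.216))
C0=pickle.load(open('c0.pkl','rb'))
def blob(c,box):
    x,y,ww,hh=box;h=cv2.cvtColor(c['img'],cv2.COLOR_BGR2HSV)[y:y+hh,x:x+ww]
    m=(h[...,0]>105)&(h[...,0]<125)&(h[...,1]>130);return np.argwhere(m).mean(0)
print('small blue shift px',blob(C0['side'],(275,270,25,40)),blob(C['side'],(275,270,25,40)))
print(close_job())
E
```

```text
top [ 0.59249648 -0.11397313  0.21600838] wrist at .216 [ 0.59372159 -0.11473512  0.216     ]
small blue shift px [16.31683168 11.48514851] [16.2254902  11.59803922]
the job is handed in; nothing more can be done
None
```

I took the red screwdriver out of the wooden block, hung it on the middle hook and released it. I then handed the job in; it reported no verdict.

- **Feeling for the hook:** The first try met a prong end at about 3 N. I backed off and shifted 1 mm sideways, and the shank then slid in.
- **Pushing home:** The catches resisted with about 3 N, and that dropped off once the shank was past. The crossbar stopped it where predicted, and I lowered the handle until the prongs carried it. No reading passed about 8 N.
- **Last checks:**
  - **Height:** The handle top is at z = 0.216 m, which matches a fully seated handle.
  - **Tilt:** The top is about 3–4 mm to the side of where I released it. Over the handle's length that would be a tilt of a few hundredths of a radian, under the 0.10 limit but at the edge of what the cameras resolve.
  - **Neighbours:** The small screwdriver moved about 0.1 pixel in the side view. I checked the probe only by eye, and it looks in place.
  - **Gripper:** It was clear of everything at 19 s of the 64 s allowed.
- **Not checked directly:** The catch angles can't be read. I take them as closed because the force dropped and the shank then reached the crossbar.

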